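# Push an agar dish between two racks into its stop

## Robot

A 6-joint arm with a two-finger parallel gripper is mounted at the origin on a cart in front of the work surface, level with it; the furniture and walls round the work are solid. World frame = base frame: x ahead of the robot, y to its left, z up, the work surface at z = 0. Lengths are in m, angles in rad, forces in N, time in s.
With the tool pointing down it reaches from about 0.325 to 0.85 m from the base axis. Payload 15.5 kg.
Tool frame: the origin (TCP) lies at the very end of the fingers, on their centre line; the grasp point (between the pads) lies 19 mm behind it; z points along the fingers, y is the line along which they close (so a half turn about z gives the same grasp; the last joint's range is limited). The gripper opens to 91 mm and grips with 3 to 60 N. Pads are 32 mm wide; open, the fingers measure 118 mm over their backs; the gripper's body (76 mm by 178 mm) begins 60 mm behind the grasp point.
Start: joints at [-1.226, 0.494, 1.345, -0, 1.302, -0.096], TCP at [0.266, -0.566, 0.214] pointing down, gripper open.
Joint ranges: [-2.91, 2.91], [-0.82, 2.16], [0.22, 2.67], [-1.22, 4.37], [0.12, 2.79], [-3.08, 3.08]. Speed limits (rad/s): [1.89, 1.89, 2.57, 3.01, 3.01, 3.01].

## Interface

Orientations are given as a unit quaternion [x, y, z, w].
In Python, from bench import observe, get_image, finish_job, look_for, cut_out, mark_of gives the robot as it stands.
- The arm moves only by the shell command python3 -m pendant 'ROWS' [FORCE]. ROWS is JSON, one flat list of numbers, 7 for each row, row after row: the turn, a rotation vector about the world's x, y, z in degrees, then the shift along the world's x, y, z in m, then the finger opening in m, from 0 to 0.0912. In form: [rx, ry, rz, x, y, z, claw, rx, ry, rz, x, y, z, claw, ...]. A call has 1 to 5 rows; each row is the pose to reach, as a shift and turn from the pose commanded when the call began; what a row does not reach only later rows make up. A row lasts 1/10 s, in which the tool goes at most 50 mm and 8.59 degrees, less where a joint would pass 70% of its speed; a pose out of reach is approached as far as the arm can. A call with a gripper value outside its range is refused whole. The fingers move at their own pace and stop on an object; FORCE is the grip in N (left out, the last holds). Time passes only in rows, so rows that repeat a pose let the fingers close. It gives the time, the measured TCP pose, the force, the opening and the grip force at its end, in the units of the state.
- observe(): the state, without advancing time (a new reading comes with each control period).
- get_image(name): name is "scene" or "top" or "wrist"; returns a dict with "frame" (400x640x3 uint8, red, green, blue), "fovy" (degrees; the focal length in pixels is half the picture's height over the tangent of half this angle, whatever the lens; pixels are square), "cx", "cy" (the principal point, pixels), "xyz" and "rotation" of the camera in the world. Camera axes: x right, y up, looking along -z (the intrinsics and any distortion apply to the point x, -y, -z); pixel columns grow to the right and rows downward; lengths in m; the calibration is good to about 2 mm. A picture is of the moment at which its call begins. There is no depth.
- finish_job(): hands the job in; it is judged then, once.
Trained networks look in a picture, given as the dict that the camera call returned (one of the last four; its "shot" number tells which), for a name from the list of things; names that differ only in an ending like _2 or _b are one class to them, and where a whole thing is asked for, a point or a joint stands for the part that bears it (a point fixed in the world has none). Each returns a list of dicts, best first, with "confidence" (0 to 1); they miss things now and then, are a little off and sometimes report something else, mostly with a low value. They report only what shows in the picture. A call takes as long as a camera call. They do not tell look-alikes from the thing itself.
- look_for(label, picture): "pixel" ([column, row] in pixels, amid what is visible of it).
- cut_out(label, picture): "region" (400x640 bool, what is visible of it) and "pixel" ([column, row] in pixels, amid what is visible of it).
- mark_of(label, picture): "pixel" ([column, row] in pixels: a listed point, or the origin of a listed thing).
The state is a dict: "time": time; "joint_positions": joint angles; "dq": joint speeds; "effort": joint torques, N m; "position": TCP position; "ee_rot": TCP orientation; "contact_force": force on the tool from outside, world axes, zero at the start; "wrist_torque": the same for the moment, N m; "finger_gap": opening from 0.0 (shut) to 1.0 (fully open); "gripper_force": force on a finger pad.
Only numpy, scipy, OpenCV 4.12 (cv2) and the standard library are available. Lean on these libraries where they do the work, as an engineer would, in place of code of your own. Each camera call takes 0.05 s, during which the arm holds its last target. There are 200 camera calls.

## Task

Push the single agar dish across the bench with the fingers, through the narrow gap between the two tube racks, and on into the U-shaped metal stop behind them until it sits home against the stop's back wall. The dish stays flat on the bench all the way: do not lift, pinch or carry it, and push gently so that neither it nor the racks are rammed. Leave the roll of tape and the little bottles where they stand.

Things in the scene. Friction and masses are not known exactly. Their poses are not given: they have to be found in the camera images.
- dish: Single loose round petri dish with cream agar, 61 mm in diameter, 15 mm high, about 70 g; slides on the bench. Origin at the centre of its underside. It starts on the robot's side of the racks, 50 to 90 mm to one side of the line through the gap (left or right varies).
- dish_stop: Fixed U-shaped aluminium fence on the bench, walls 18 mm high, open towards the robot (its -x), its mouth slightly flared. Its x axis is the direction in which the dish goes in, y to the left, z up. Origin on the bench surface, at the centre of a dish that sits home: the inner face of the back wall is at x = +31.5 mm, the inner faces of the side walls at y = +-36.5 mm, and the flared side walls begin at x = -32 mm. No floor: the dish stays on the bench.
- rack_left: Tube rack full of small white micro tubes, fixed to the bench: a block left of the gap, 77 mm along its x, 200 mm along its y, with walls 30 mm high, the tubes in it standing up to 44 mm above the bench. Origin at the centre of its underside; axes parallel to those of dish_stop. The gap lies between its -y end and the +y end of rack_right; 67 to 71 mm wide, its middle within 1 mm of the stop's centre line.
- rack_right: Tube rack full of small white micro tubes, fixed to the bench: a block right of the gap, 77 mm along its x, 200 mm along its y, with walls 30 mm high, the tubes in it standing up to 44 mm above the bench. Origin at the centre of its underside; axes parallel to those of dish_stop. The rear faces of both racks end about 50 mm before the stop's origin and their front faces about 130 mm before it (measured along the stop's x).
- tape: Bystander: loose roll of marking tape, 61 mm in diameter, 13 mm high, flat on the bench on the robot's side of the racks, on the other side of the gap line from the dish. Has a hole in the middle. Origin at the centre of its underside.
- small_bottle: Bystander: loose 100 ml screw-cap glass bottle, 56 mm in diameter, 99 mm high, to the left, in front of the racks. Origin at the centre of its underside.
- reagent: Bystander: loose white plastic bottle, 42 mm in diameter, 68 mm high, behind the right rack. Origin at the centre of its underside.
- vial: Bystander: loose small white vial, 24 mm in diameter, 39 mm high, on the right in front of the racks. Origin at the centre of its underside.
Things that resemble listed ones, but are neither listed nor needed, are in the scene too. Of the things that look like the dish, take the one that is farthest to the robot's right at the start.

How it is judged:
On the way:
1. the dish is in the gap between the two racks, flat on the bench (x of dish in the frame of dish_stop between -0.115 and -0.05 m and y of dish in the frame of dish_stop between -0.012 and 0.012 m and height (world z) of dish below 0.006 m), for 0.05 s.
At the end, for the whole second after the job is handed in: The dish lies flat on the bench in the stop, its centre within 6 mm of the home position along the stop's x and within 9 mm across, at rest; the tape roll, the two bottles and the vial are within 15 mm of where they started (x of dish in the frame of dish_stop between -0.006 and 0.006 m and y of dish in the frame of dish_stop between -0.009 and 0.009 m and height (world z) of dish below 0.004 m and angle between dish's own z axis and vertical below 0.08 rad and linear speed of dish below 0.01 m/s and distance of each of tape, small_bottle, reagent, vial from where it was at the start of the episode below 0.015 m); the robot touches nothing.
It fails at once if the dish is held between the fingers (the grasp point is within 12 mm of its centre and below 28 mm, touching it) (horizontal distance between the grasp point and dish below 0.012 m and height (world z) of the grasp point below 0.028 m and contact force between the fingers and dish above 0.5 N).
It fails at once if the dish is lifted off the bench or tipped (height (world z) of dish above 0.008 m or angle between dish's own z axis and vertical above 0.2 rad).
It fails at once if the dish is pushed with more than 35 N (contact force between the arm and dish above 35 N).
It fails at once if a rack is rammed by the robot or the dish with more than 35 N (contact force between any of the arm, dish and rack_left above 35 N or contact force between any of the arm, dish and rack_right above 35 N).
It fails at once if a bystander is moved by more than 30 mm (distance of any of tape, small_bottle, reagent, vial from where it was at the start of the episode above 0.03 m).
It also fails if it takes over 51 s, if anything falls off the work surface, if the arm or the gripper's body presses on something with over 40 N, if the wrist force passes 120 N, or if a joint passes its speed limit or range.

## Working session

There is one attempt and no reset: what is moved stays moved. The work goes in short steps, Python scripts to look and compute and a shell command to move; the robot and the scene stay as the last step left them, time stands still between calls to the robot, and variables do not carry over. Pictures are saved under pics/ and viewed, at most 11 in all, crops included, and the job is handed in when it is done.

```bash
mkdir -p pics; ls
cat > h.py <<'E'
import numpy as np,cv2
from bench import *
def ray(p,px):
    f=200/np.tan(np.radians(p["fovy"])/2)
    d=np.array([(px[0]-p["cx"])/f,-(px[1]-p["cy"])/f,-1.])
    R=np.array(p["rotation"]).reshape(3,3)
    return np.array(p["xyz"]),R@d
def at(p,px,z=0.):
    o,d=ray(p,px); return (o+d*(z-o[2])/d[2])[:2]
E
python3 - <<'E'
from h import *
print(observe())
for n in("top","scene"):
    p=get_image(n); cv2.imwrite(f"pics/{n}0.png",p["frame"][:,:,::-1])
    print(n,{k:v for k,v in p.items() if k!="frame"})
    for l in["dish","dish_stop","rack_left","rack_right","tape","small_bottle","reagent","vial"]:
        for r in mark_of(l,p)[:4]: print(l,round(r["confidence"],2),np.round(r["pixel"]),at(p,r["pixel"]).round(4))
E
```

```text
pics
{'time': 0.0, 'joint_positions': array([-1.22647514e+00,  4.94144311e-01,  1.34611617e+00, -2.31734509e-05,
        1.30248603e+00, -9.54743204e-02]), 'dq': array([ 0.00085447, -0.00174634, -0.00095898, -0.00104626,  0.0002177 ,
       -0.00142935]), 'effort': array([-6.33690324e-04, -8.78824425e+01, -3.81870246e+01,  7.08887237e-02,
        5.31127257e-02, -1.20289219e-04]), 'position': array([ 0.26598243, -0.56517263,  0.2133675 ]), 'ee_rot': array([ 9.75918924e-01,  2.18132806e-01, -8.26828473e-05, -5.71085960e-04]), 'contact_force': array([-0.28053814, -0.386306  ,  0.62419052]), 'wrist_torque': array([ 0.02063969,  0.03424026, -0.01664241]), 'gripper_force': 0.0, 'finger_gap': 0.9971048149252443}
top {'fovy': 43.68833914521204, 'cx': 325.9835288792211, 'cy': 199.92762460666933, 'xyz': array([ 0.45634154, -0.01210576,  1.52897887]), 'rotation': array([-0.03285168,  0.02032697,  0.71267721, -0.70042757]), 'shot': 1}Traceback (most recent call last):
  File "<stdin>", line 7, in <module>
  File "h.py", line 9, in at
    o,d=ray(p,px); return (o+d*(z-o[2])/d[2])[:2]
        ~~~^^^^^^
  File "h.py", line 6, in ray
    R=np.array(p["rotation"]).reshape(3,3)
ValueError: cannot reshape array of size 4 into shape (3,3)
```

```bash
sed -i 's/R=np.array.*/R=Rotation.from_quat(p["rotation"]).as_matrix()/; 1a from scipy.spatial.transform import Rotation' h.py
python3 - <<'E'
from h import *
for n in("top","scene"):
    p=get_image(n); cv2.imwrite(f"pics/{n}0.png",p["frame"][:,:,::-1])
    print(n,{k:v for k,v in p.items() if k!="frame"})
    for l in["dish","dish_stop","rack_left","rack_right","tape","small_bottle","reagent","vial"]:
        for r in mark_of(l,p)[:4]: print(l,round(r["confidence"],2),np.round(r["pixel"]),at(p,r["pixel"]).round(4))
E
```

```text
top {'fovy': 43.68833914521204, 'cx': 325.9835288792211, 'cy': 199.92762460666933, 'xyz': array([ 0.45634154, -0.01210576,  1.52897887]), 'rotation': array([-0.03285168,  0.02032697,  0.71267721, -0.70042757]), 'shot': 2}
dish 0.87 [307. 256.] [0.4029 0.0754]
dish 0.75 [338. 232.] [ 0.4744 -0.0199]
dish 0.64 [270. 240.] [0.4507 0.1875]
dish 0.25 [313. 195.] [0.5868 0.0534]
dish_stop 0.76 [360. 165.] [ 0.6786 -0.0921]
rack_left 0.84 [313. 192.] [0.5955 0.053 ]
rack_right 0.96 [398. 195.] [ 0.5824 -0.2071]
tape 0.54 [380. 236.] [ 0.46   -0.1481]
small_bottle 0.54 [213. 253.] [0.4151 0.3627]
small_bottle 0.21 [381. 233.] [ 0.4669 -0.1531]
reagent 0.44 [430. 151.] [ 0.7168 -0.3087]
vial 0.5 [458. 241.] [ 0.4403 -0.3862]
scene {'fovy': 56.00071113842972, 'cx': 319.77946750220565, 'cy': 194.19056436006306, 'xyz': array([-0.03898182, -0.60876522,  0.94268461]), 'rotation': array([ 0.34047789, -0.13063729, -0.35633846,  0.8602509 ]), 'shot': 3}
dish 0.81 [274. 212.] [0.3982 0.0742]
dish 0.61 [266. 185.] [0.4592 0.1894]
dish_stop 0.59 [366. 194.] [ 0.6721 -0.0857]
rack_right 0.71 [379. 232.] [ 0.5788 -0.2211]
reagent 0.49 [428. 219.] [ 0.7255 -0.3   ]
vial 0.5 [390. 302.] [ 0.4155 -0.3917]
```

View pics/top0.png

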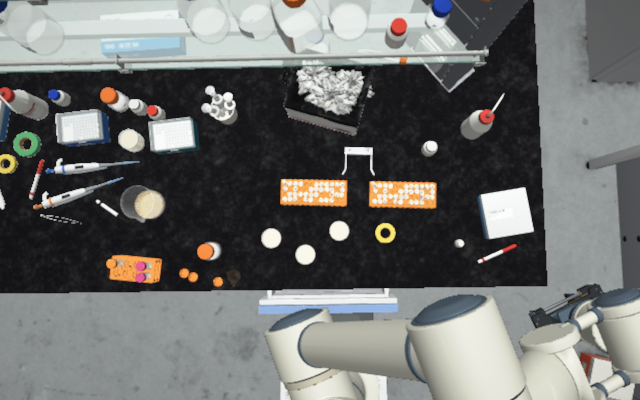

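Run:
```python
from h import *
p=get_image("top"); f=p["frame"]
cv2.imwrite("pics/crop.png",cv2.resize(f[135:265,260:420,::-1],None,fx=4.6,fy=4.6,interpolation=cv2.INTER_CUBIC))
for l,z in(("dish",.015),("rack_left",.03),("rack_right",.03),("dish_stop",.018),("tape",.013)):
    for r in cut_out(l,p)[:4]:
        m=r["region"]; P=np.argwhere(m)[:,::-1]
        W=np.array([at(p,q,z) for q in P]).astype(np.float32)
        (c,s,a)=cv2.minAreaRect(W*1000); print(l,round(r["confidence"],2),P.mean(0).round(1),W.mean(0).round(4),"rect",np.round(c,1),np.round(s,1),round(a,1))
```

```text
dish 0.87 [304.5 253.7] [0.4088 0.0813] rect [409.6  81.4] [57.5 57.1] 89.1
dish 0.77 [270.7 237.3] [0.4602 0.1832] rect [461.  183.9] [58.1 62. ] 44.2
dish 0.53 [338.5 230.2] [ 0.4781 -0.0227] rect [477.9 -23.3] [55.6 53.5] 44.0
rack_left 0.95 [313.  191.8] [0.5949 0.0522] rect [595.2  52.9] [199.1  78.4] 87.5
rack_right 0.71 [402. 194.] [ 0.5833 -0.2152] rect [ 583.4 -215.2] [204.   78.5] 88.9
dish_stop 0.51 [357.9 154. ] [ 0.7095 -0.086 ] rect [691.  -84.4] [94.4 80.1] 88.9
tape 0.65 [384.3 232. ] [ 0.4705 -0.1612] rect [ 470.4 -161.6] [51.5 54.4] 89.0
```

View pics/crop.png

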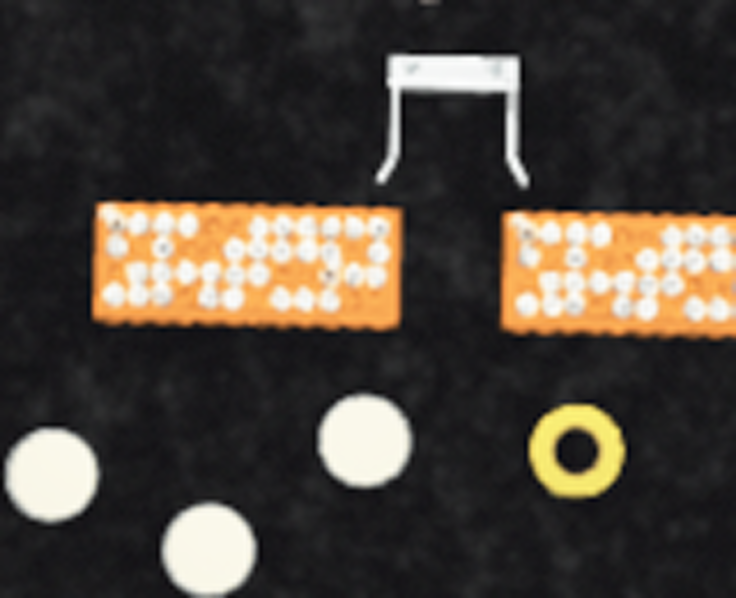

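```bash
python3 -m pendant '[0,0,-5.5,0.015,0.043,0.01,0.024, 0,0,-11,0.03,0.086,0.02,0.024, 0,0,-16.5,0.045,0.129,0.03,0.024, 0,0,-22,0.06,0.172,0.04,0.024, 0,0,-27.7,0.075,0.215,0.05,0.024]' 20
python3 -m pendant '[0,0,0,0.015,0.043,0.01,0.024, 0,0,0,0.03,0.086,0.02,0.024, 0,0,0,0.045,0.129,0.03,0.024, 0,0,0,0.06,0.172,0.04,0.024, 0,0,0,0.075,0.215,0.05,0.024]'
python3 - <<'E'
from h import *
s=observe();print(s["position"],s["ee_rot"],s["finger_gap"],s["time"])
for n in("wrist","top"):
  p=get_image(n);cv2.imwrite(f"pics/{n}1.png",p["frame"][:,:,::-1])
  print(p["xyz"])
  for l,z in(("dish",.015),("rack_left",.03),("rack_right",.03),("dish_stop",.018),("tape",.013)):
    for r in cut_out(l,p)[:4]:
        m=r["region"]; P=np.argwhere(m)[:,::-1]
        W=np.array([at(p,q,z) for q in P]).astype(np.float32)
        (c,sz,a)=cv2.minAreaRect(W*1000); print(n,l,round(r["confidence"],2),P.mean(0).round(1),W.mean(0).round(4),"rect",np.round(c,1),np.round(sz,1),round(a,1))
E
```

```text
time: 1.8
position: [0.3413, -0.3488, 0.2644]
ee_rot: [1.0, -0.024, 0.0, 0.0]
contact_force: [1.2, -0.4, -0.2]
finger_gap: 0.594
gripper_force: 0.0
time: 2.3
position: [0.4163, -0.1337, 0.3146]
ee_rot: [1.0, -0.022, 0.0, 0.0]
contact_force: [0.4, -0.7, -0.6]
finger_gap: 0.265
gripper_force: 0.0
[ 0.41630281 -0.1337488   0.31456615] [ 9.99758685e-01 -2.19653161e-02  2.91726188e-04  1.10982757e-04] 0.265217088222632 2.3
[ 0.48848887 -0.13648982  0.48503189]
wrist dish 0.91 [203.2 176.3] [0.4064 0.0778] rect [405.8  78.1] [59.2 57.9] 87.5
wrist dish 0.91 [138.1 149.3] [0.4572 0.18  ] rect [456.2 179.5] [64.8 61.3] 76.7
wrist dish 0.87 [257.9 132.5] [ 0.4758 -0.0243] rect [474.7 -24.3] [59.8 58.8] 84.9
wrist rack_left 0.6 [199.1  56.1] [0.5914 0.0484] rect [590.3  49.3] [205.8  82.2] 87.8
wrist rack_right 0.61 [341.6 133.6] [ 0.4686 -0.162 ] rect [ 468.4 -162.6] [57.9 54.9] 87.5
wrist dish_stop 0.61 [284.1   8.8] [ 0.6523 -0.0828] rect [652.5 -86.2] [99.5 23.3] 86.6
wrist tape 0.56 [341.6 134.2] [ 0.4669 -0.1628] rect [ 466.1 -162.7] [58.5 57. ] 87.5
[ 0.45634154 -0.01210576  1.52897887]
top dish 0.82 [338.2 230. ] [ 0.4787 -0.0215] rect [478.7 -21.1] [54.5 54.4] 89.0
top dish 0.82 [304.3 253.7] [0.409  0.0821] rect [409.6  82.9] [54.5 51.1] 89.1
top dish 0.81 [270.3 237.1] [0.4606 0.1845] rect [461. 184.] [57.9 54.4] 89.1
top rack_left 0.76 [312.6 191.9] [0.5945 0.0534] rect [594.3  52.5] [199.6  78.9] 88.9
top rack_right 0.72 [401.8 194.2] [ 0.5828 -0.2148] rect [ 583.3 -214. ] [201.3  78.6] 88.7
top dish_stop 0.83 [357.8 154.5] [ 0.708  -0.0858] rect [692.3 -84.3] [97.4 85.9] 87.0
```

View pics/wrist1.png

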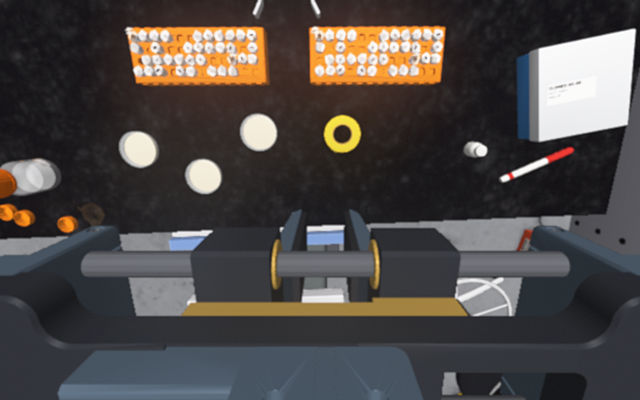

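```bash
python3 -m pendant '[0,0,0,0.012,0.037,-0.024,0.024, 0,0,0,0.024,0.075,-0.048,0.024, 0,0,0,0.037,0.112,-0.072,0.024, 0,0,0,0.05,0.15,-0.096,0.024, 0,0,0,0.062,0.187,-0.12,0.024]'
python3 -m pendant '[0,0,0,0,0,-0.045,0.024, 0,0,0,0,0,-0.09,0.024, 0,0,0,0,0,-0.135,0.024, 0,0,0,0,0,-0.172,0.024, 0,0,0,0,0,-0.188,0.024]'
python3 - <<'E'
from h import *
s=observe();print(s["position"],s["ee_rot"],s["finger_gap"])
p=get_image("wrist");cv2.imwrite(f"pics/wrist2.png",p["frame"][:,:,::-1])
for r in cut_out("dish",p):
    P=np.argwhere(r["region"])[:,::-1]; W=np.array([at(p,q,.015) for q in P]).astype(np.float32)
    print(r["confidence"],r["pixel"],cv2.minAreaRect(W*1000))
E
```

```text
time: 3.4
position: [0.4786, 0.0528, 0.193]
ee_rot: [1.0, -0.022, 0.0, -0.0]
contact_force: [1.2, -0.8, 0.2]
finger_gap: 0.261
gripper_force: 0.0
time: 3.9
position: [0.4767, 0.0511, 0.003]
ee_rot: [1.0, -0.022, -0.002, 0.0]
contact_force: [0.6, -0.8, 0.3]
finger_gap: 0.261
gripper_force: 0.0
[0.47666897 0.05114753 0.00295874] [ 9.99753212e-01 -2.21380032e-02 -1.85029987e-03  4.53870826e-06] 0.26100559239233334
0.89 [147.8, 284.3] ((459.1283874511719, 163.536376953125), (32.49955368041992, 61.18156051635742), 86.95637512207031)
0.82 [459.7, 218.3] ((488.9846496582031, -26.945636749267578), (61.551395416259766, 34.627723693847656), 65.94469451904297)
0.48 [308.9, 300.9] ((437.21282958984375, 62.96131134033203), (11.747905731201172, 6.940114498138428), 79.2500228881836)
```

View pics/wrist2.png

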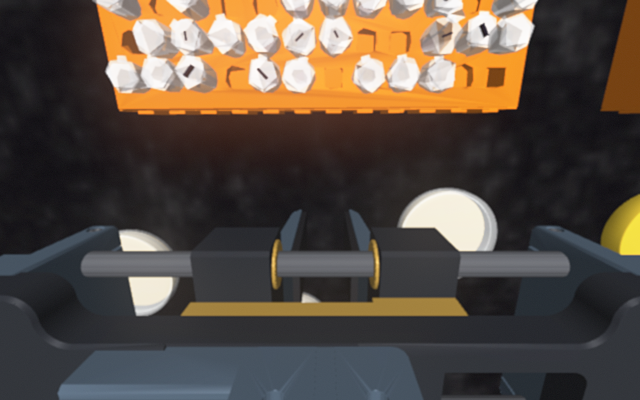

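Run:
```python
from h import *
p=get_image("wrist");print({k:v for k,v in p.items() if k!="frame"})
for px in((118,110),(518,110),(605,110),(535,0),(632,0)):
    print(px,[at(p,px,z).round(3) for z in(0,.03,.036,.044)])
```

```text
{'fovy': 71.65734382995117, 'cx': 324.939353355204, 'cy': 195.17865128294102, 'xyz': array([0.5497984 , 0.04832798, 0.17401298]), 'rotation': array([ 0.09067311, -0.09560956,  0.71631358, -0.68522409]), 'shot': 8}
(118, 110) [array([0.561, 0.173]), array([0.559, 0.151]), array([0.559, 0.147]), array([0.558, 0.141])]
(518, 110) [array([ 0.551, -0.068]), array([ 0.55 , -0.048]), array([ 0.55 , -0.044]), array([ 0.55 , -0.038])]
(605, 110) [array([ 0.548, -0.12 ]), array([ 0.549, -0.091]), array([ 0.549, -0.085]), array([ 0.549, -0.077])]
(535, 0) [array([ 0.608, -0.069]), array([ 0.598, -0.049]), array([ 0.596, -0.045]), array([ 0.593, -0.039])]
(632, 0) [array([ 0.606, -0.122]), array([ 0.596, -0.092]), array([ 0.594, -0.087]), array([ 0.592, -0.079])]
```

```bash
python3 -m pendant '[0,0,0,0,-0.006,0.003,0.024, 0,0,0,0,-0.012,0.003,0.024, 0,0,0,-0.001,-0.017,0.003,0.024, 0,0,0,-0.001,-0.022,0.003,0.024, 0,0,0,-0.001,-0.027,0.003,0.024]'
python3 -m pendant '[0,0,0,0,-0.005,0,0.024, 0,0,0,0,-0.01,0,0.024, 0,0,0,-0.001,-0.015,0,0.024, 0,0,0,-0.001,-0.02,0,0.024, 0,0,0,-0.001,-0.025,0,0.024]'
python3 - <<'E'
from h import *
s=observe();print(s["position"],s["ee_rot"],s["finger_gap"])
p=get_image("wrist");cv2.imwrite(f"pics/wrist3.png",p["frame"][:,:,::-1])
for r in cut_out("dish",p):
    P=np.argwhere(r["region"])[:,::-1]; W=np.array([at(p,q,.015) for q in P]).astype(np.float32)
    print(r["confidence"],r["pixel"],cv2.minAreaRect(W*1000))
E
```

```text
time: 4.55
position: [0.4772, 0.0239, 0.0093]
ee_rot: [1.0, -0.022, 0.0, -0.0]
contact_force: [-1.1, 1.2, 0.7]
finger_gap: 0.266
gripper_force: 0.6
time: 5.05
position: [0.476, -0.0009, 0.0089]
ee_rot: [1.0, -0.022, -0.0, -0.0]
contact_force: [-0.4, 2.0, 1.7]
finger_gap: 0.259
gripper_force: 0.9
[ 0.476031  -0.0009082  0.0089065] [ 9.99761387e-01 -2.18441101e-02 -6.19425507e-05 -2.45580473e-05] 0.25931380624377043
0.77 [40.4, 238.6] ((483.096923828125, 182.27880859375), (11.381040573120117, 50.604095458984375), 19.377840042114258)
0.66 [408.6, 210.3] ((491.4450988769531, -53.80606460571289), (59.47506332397461, 29.81679344177246), 79.19441986083984)
```

View pics/wrist3.png

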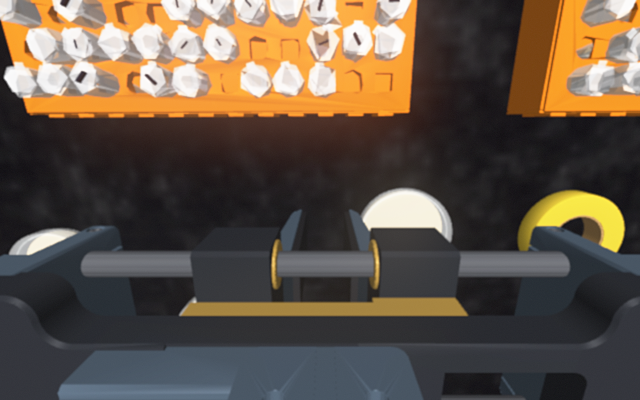

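```bash
python3 -m pendant '[0,0,0,0,-0.005,0,0.024, 0,0,0,0,-0.01,0,0.024, 0,0,0,-0.001,-0.015,0,0.024, 0,0,0,-0.001,-0.02,0,0.024, 0,0,0,-0.001,-0.024,0,0.024]'
python3 -m pendant '[0,0,0,0,0.01,0,0.024, 0,0,0,0,0.02,0.03,0.024, 0,0,0,-0.02,0.02,0.06,0.024, 0,0,0,-0.06,0.01,0.09,0.024, 0,0,0,-0.085,-0.015,0.1,0.024]'
python3 -m pendant '[0,0,0,0.002,-0.025,0,0.024, 0,0,0,0.003,-0.04,0,0.024, 0,0,0,0.003,-0.04,0,0.024]'
python3 - <<'E'
from h import *
s=observe();print(s["position"],s["ee_rot"],s["finger_gap"])
p=get_image("wrist");cv2.imwrite(f"pics/wrist4.png",p["frame"][:,:,::-1])
for r in cut_out("dish",p):
    P=np.argwhere(r["region"])[:,::-1]; W=np.array([at(p,q,.015) for q in P]).astype(np.float32)
    print(r["confidence"],r["pixel"],cv2.minAreaRect(W*1000))
E
```

```text
time: 5.65
position: [0.4751, -0.025, 0.0089]
ee_rot: [1.0, -0.022, -0.0, 0.0]
contact_force: [-0.1, 0.5, -0.1]
finger_gap: 0.261
gripper_force: 0.2
time: 6.15
position: [0.3884, -0.0381, 0.1106]
ee_rot: [1.0, -0.021, 0.0, 0.0]
contact_force: [0.4, -0.8, 0.8]
finger_gap: 0.261
gripper_force: 0.0
time: 6.45
position: [0.3936, -0.0805, 0.1092]
ee_rot: [1.0, -0.023, 0.001, 0.0]
contact_force: [-0.1, 0.5, 0.1]
finger_gap: 0.261
gripper_force: 0.0
[ 0.39355054 -0.08050832  0.10919886] [ 9.99742082e-01 -2.27024791e-02  5.55279507e-04  2.41014954e-04] 0.2613933238188836
0.88 [50.6, 144.9] ((456.6800537109375, 177.56130981445312), (59.89375686645508, 70.26927185058594), 0.7573474645614624)
0.79 [163.4, 186.9] ((406.7071533203125, 76.38412475585938), (59.70151901245117, 64.9049301147461), 17.73033905029297)
0.57 [319.4, 112.7] ((473.6288146972656, -75.45154571533203), (59.28106689453125, 59.31326675415039), 70.6918716430664)
```

View pics/wrist4.png

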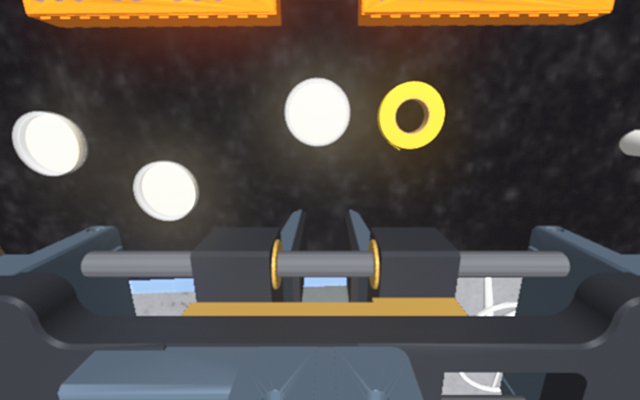

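Run:
```python
from h import *
p=get_image("wrist")
for px,z in(((281,14),.03),((359,14),.03),((281,25),0),((359,25),0),((26,15),.03),((613,12),.03)): print(px,at(p,px,z).round(4))
```

```text
(281, 14) [ 0.549  -0.0504]
(359, 14) [ 0.5462 -0.1121]
(281, 25) [ 0.5504 -0.0458]
(359, 25) [ 0.5473 -0.1157]
(26, 15) [0.5574 0.1522]
(613, 12) [ 0.5386 -0.3127]
```

```bash
python3 -m pendant '[0,0,0,0.004,0.003,-0.035,0.024, 0,0,0,0.008,0.005,-0.07,0.024, 0,0,0,0.011,0.006,-0.095,0.024, 0,0,0,0.011,0.006,-0.1,0.024, 0,0,0,0.011,0.006,-0.1,0.024]'
python3 -m pendant '[0,0,0,0.007,0,0,0.024, 0,0,0,0.014,-0.001,0,0.024, 0,0,0,0.021,-0.001,0,0.024, 0,0,0,0.026,-0.001,0,0.024, 0,0,0,0.031,-0.001,0,0.024]'
python3 -m pendant '[0,0,0,0.005,0,0,0.024, 0,0,0,0.01,0,0,0.024, 0,0,0,0.015,-0.001,0,0.024, 0,0,0,0.02,-0.001,0,0.024, 0,0,0,0.025,-0.001,0,0.024]'
python3 - <<'E'
from h import *
s=observe();print(s["position"],s["ee_rot"],s["finger_gap"])
p=get_image("wrist");cv2.imwrite(f"pics/wrist5.png",p["frame"][:,:,::-1])
for r in cut_out("dish",p):
    P=np.argwhere(r["region"])[:,::-1]; W=np.array([at(p,q,.015) for q in P]).astype(np.float32)
    print(r["confidence"],r["pixel"],cv2.minAreaRect(W*1000))
E
```

```text
time: 7.1
position: [0.4034, -0.0727, 0.0086]
ee_rot: [1.0, -0.021, -0.001, -0.0]
contact_force: [0.3, 0.1, 0.6]
finger_gap: 0.261
gripper_force: 0.0
time: 7.6
position: [0.4356, -0.0746, 0.0092]
ee_rot: [1.0, -0.022, 0.0, 0.0]
contact_force: [-1.5, 0.3, 0.6]
finger_gap: 0.266
gripper_force: 0.7
time: 8.1
position: [0.4605, -0.0756, 0.0089]
ee_rot: [1.0, -0.022, -0.0, -0.0]
contact_force: [-1.4, -0.1, 0.7]
finger_gap: 0.264
gripper_force: 0.7
[ 0.46046625 -0.07556312  0.00887153] [ 9.99760078e-01 -2.19039648e-02 -5.38514531e-05 -2.46228596e-05] 0.2644658794080002
0.91 [143.3, 296.9] ((422.4154968261719, 49.334312438964844), (18.155933380126953, 29.701852798461914), 87.52639770507812)
0.84 [325.6, 168.1] ((503.9150390625, -76.604248046875), (59.63359451293945, 59.35363006591797), 87.4806137084961)
```

View pics/wrist5.png

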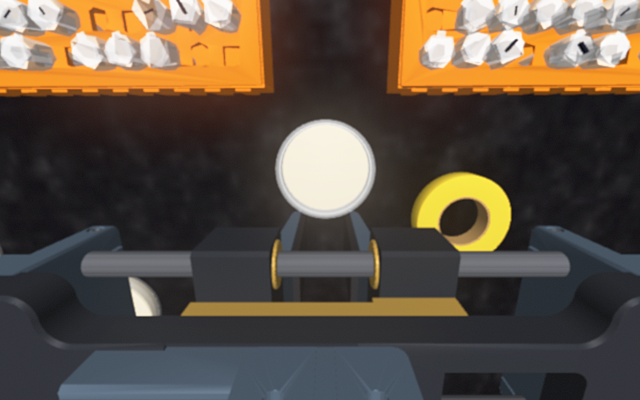

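Run:
```python
from h import *
p=get_image("wrist")
for px,z in(((273,93),0),((389,93),0),((264,3),.0),((395,3),.0),((272,83),.03),((399,83),.03)): print(px,z,at(p,px,z).round(4))
```

```text
(273, 93) 0 [ 0.5515 -0.0473]
(389, 93) 0 [ 0.5484 -0.118 ]
(264, 3) 0.0 [ 0.5996 -0.0466]
(395, 3) 0.0 [ 0.5963 -0.1206]
(272, 83) 0.03 [ 0.5532 -0.0524]
(399, 83) 0.03 [ 0.5504 -0.1163]
```

```bash
python3 -m pendant '[0,0,0,0.006,-0.001,0,0.024, 0,0,0,0.012,-0.002,0,0.024, 0,0,0,0.018,-0.003,0,0.024, 0,0,0,0.024,-0.004,0,0.024, 0,0,0,0.03,-0.0043,0,0.024]'
python3 - <<'E'
from h import *
s=observe();print(s["position"],s["contact_force"])
p=get_image("wrist");cv2.imwrite(f"pics/wrist6.png",p["frame"][:,:,::-1])
for r in cut_out("dish",p):
    P=np.argwhere(r["region"])[:,::-1]; W=np.array([at(p,q,.015) for q in P]).astype(np.float32)
    print(r["confidence"],r["pixel"],cv2.minAreaRect(W*1000))
E
```

```text
time: 8.75
position: [0.4907, -0.08, 0.0089]
ee_rot: [1.0, -0.022, 0.0, 0.0]
contact_force: [-1.2, -0.3, -1.0]
finger_gap: 0.264
gripper_force: 0.2
[ 0.49073393 -0.07996056  0.00889434] [-1.19592298 -0.33025736 -0.95042345]
0.75 [325.0, 167.4] ((534.3935546875, -80.99247741699219), (58.7454833984375, 59.25935363769531), 63.492530822753906)
```

View pics/wrist6.png

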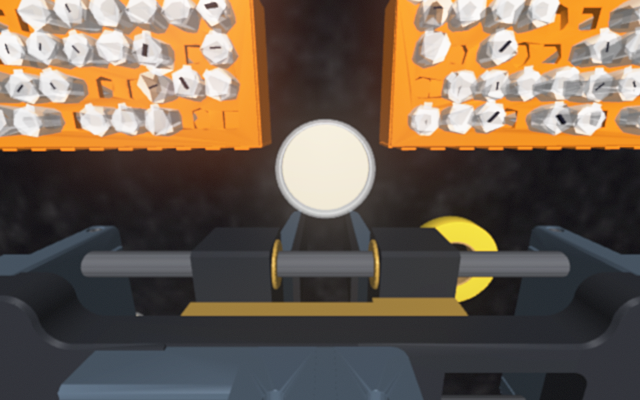

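```bash
for i in 1 2; do :; done
python3 -m pendant '[0,0,0,0.005,0,0,0.024, 0,0,0,0.01,0,0,0.024, 0,0,0,0.015,-0.001,0,0.024, 0,0,0,0.02,-0.001,0,0.024, 0,0,0,0.025,-0.001,0,0.024]'
python3 -m pendant '[0,0,0,0.005,0,0,0.024, 0,0,0,0.01,0,0,0.024, 0,0,0,0.015,-0.001,0,0.024, 0,0,0,0.02,-0.001,0,0.024, 0,0,0,0.025,-0.001,0,0.024]'
python3 - <<'E'
from h import *
p=get_image("wrist");cv2.imwrite(f"pics/wrist7.png",p["frame"][:,:,::-1])
for r in cut_out("dish",p):
    P=np.argwhere(r["region"])[:,::-1]; W=np.array([at(p,q,.015) for q in P]).astype(np.float32)
    print(r["confidence"],r["pixel"],cv2.minAreaRect(W*1000))
E
```

```text
time: 9.35
position: [0.5155, -0.0808, 0.0089]
ee_rot: [1.0, -0.022, -0.0, -0.0]
contact_force: [1.3, -0.3, -0.0]
finger_gap: 0.26
gripper_force: 0.2
time: 9.85
position: [0.5405, -0.0818, 0.0089]
ee_rot: [1.0, -0.022, -0.0, -0.0]
contact_force: [0.0, -0.3, -0.1]
finger_gap: 0.264
gripper_force: 0.2
0.8 [326.9, 168.9] ((584.101806640625, -83.07337188720703), (60.01057434082031, 59.9139518737793), 63.56280517578125)
```

View pics/wrist7.png

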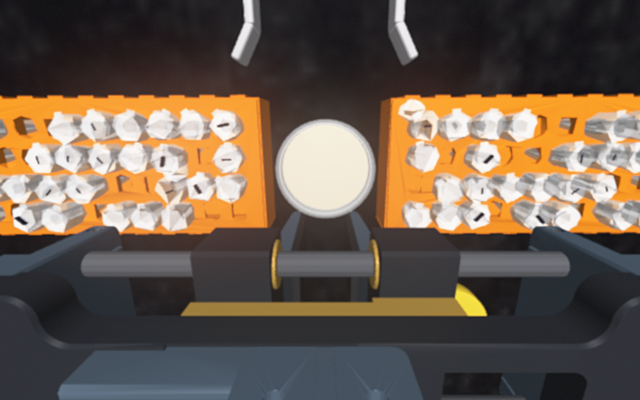

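```bash
python3 -m pendant '[0,0,0,0.005,0,0,0.024, 0,0,0,0.01,0,0,0.024, 0,0,0,0.015,-0.001,0,0.024, 0,0,0,0.02,-0.001,0,0.024, 0,0,0,0.025,-0.001,0,0.024]'
python3 -m pendant '[0,0,0,0.005,0,0,0.024, 0,0,0,0.01,0,0,0.024, 0,0,0,0.015,-0.001,0,0.024, 0,0,0,0.02,-0.001,0,0.024, 0,0,0,0.025,-0.001,0,0.024]'
python3 -m pendant '[0,0,0,0.005,0,0,0.024, 0,0,0,0.01,0,0,0.024, 0,0,0,0.015,-0.001,0,0.024, 0,0,0,0.02,-0.001,0,0.024, 0,0,0,0.025,-0.001,0,0.024]'
python3 - <<'E'
from h import *
p=get_image("wrist");cv2.imwrite(f"pics/wrist8.png",p["frame"][:,:,::-1])
for r in cut_out("dish",p):
    P=np.argwhere(r["region"])[:,::-1]; W=np.array([at(p,q,.015) for q in P]).astype(np.float32)
    print(r["confidence"],r["pixel"],cv2.minAreaRect(W*1000))
E
```

```text
time: 10.45
position: [0.5656, -0.0829, 0.0089]
ee_rot: [1.0, -0.022, 0.0, 0.0]
contact_force: [0.4, 0.6, -0.3]
finger_gap: 0.261
gripper_force: 0.2
time: 10.95
position: [0.5905, -0.0839, 0.0089]
ee_rot: [1.0, -0.022, -0.0, 0.0]
contact_force: [-0.6, 0.4, -0.4]
finger_gap: 0.267
gripper_force: 0.2
time: 11.45
position: [0.6155, -0.0848, 0.0089]
ee_rot: [1.0, -0.022, -0.0, -0.0]
contact_force: [-0.6, 0.6, -0.2]
finger_gap: 0.26
gripper_force: 0.2
0.77 [327.5, 167.3] ((659.2254028320312, -85.97052001953125), (59.48048400878906, 59.78541564941406), 72.48869323730469)
```

View pics/wrist8.png

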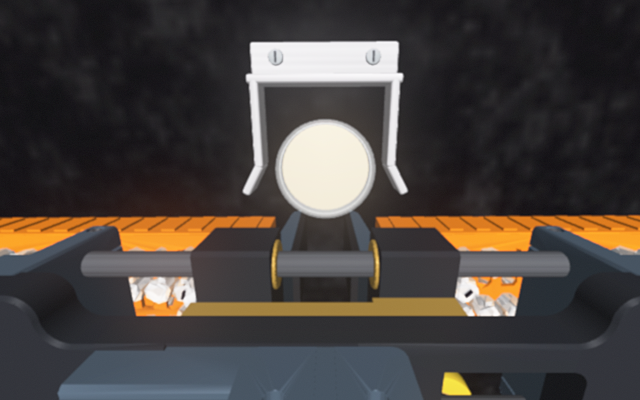

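```bash
python3 -m pendant '[0,0,0,0.003,0,0,0.024, 0,0,0,0.006,0,0,0.024, 0,0,0,0.009,0,0,0.024, 0,0,0,0.012,-0.0005,0,0.024, 0,0,0,0.015,-0.0005,0,0.024]'
python3 -m pendant '[0,0,0,0.001,0,0,0.024, 0,0,0,0.002,0,0,0.024, 0,0,0,0.003,0,0,0.024]'
python3 - <<'E'
from h import *
p=get_image("wrist");cv2.imwrite(f"pics/wrist9.png",p["frame"][:,:,::-1])
for r in cut_out("dish",p):
    P=np.argwhere(r["region"])[:,::-1]; W=np.array([at(p,q,.015) for q in P]).astype(np.float32)
    print(r["confidence"],r["pixel"],cv2.minAreaRect(W*1000))
    print(P.min(0))
g=cv2.cvtColor(p["frame"],cv2.COLOR_RGB2GRAY);print(g[60:135:1,325].tolist())
E
```

```text
time: 12.05
position: [0.6303, -0.0854, 0.0089]
ee_rot: [1.0, -0.022, -0.0, 0.0]
contact_force: [-0.8, -0.1, 0.0]
finger_gap: 0.261
gripper_force: 0.2
time: 12.35
position: [0.6331, -0.0853, 0.0089]
ee_rot: [1.0, -0.022, -0.0, -0.0]
contact_force: [-0.2, 0.3, -0.1]
finger_gap: 0.264
gripper_force: 0.3
0.9 [325.5, 168.3] ((676.7101440429688, -86.60832214355469), (59.86962127685547, 59.9344596862793), 59.10003662109375)
[274 119]
[54, 55, 56, 56, 56, 57, 57, 58, 58, 59, 58, 59, 55, 73, 144, 221, 242, 240, 239, 239, 240, 241, 240, 240, 240, 239, 238, 237, 237, 239, 239, 239, 238, 236, 235, 236, 237, 240, 240, 240, 239, 236, 236, 236, 237, 239, 237, 240, 246, 247, 245, 242, 237, 231, 210, 168, 123, 83, 88, 143, 190, 201, 220, 232, 236, 243, 244, 244, 243, 243, 243, 243, 243, 243, 243]
```

```bash
python3 -m pendant '[0,0,0,0.0007,0,0,0.024, 0,0,0,0.0014,0,0,0.024, 0,0,0,0.002,0,0,0.024]'
python3 -m pendant '[0,0,0,0.0005,0,0,0.024, 0,0,0,0.001,0,0,0.024]'
```

```text
time: 12.75
position: [0.6348, -0.0853, 0.0088]
ee_rot: [1.0, -0.022, -0.0, -0.0]
contact_force: [-3.3, 0.0, 1.0]
finger_gap: 0.265
gripper_force: 1.5
time: 12.95
position: [0.635, -0.0852, 0.0087]
ee_rot: [1.0, -0.022, -0.001, -0.0]
contact_force: [-8.2, 0.2, 3.4]
finger_gap: 0.261
gripper_force: 3.7
```

The force has risen to 8 N, so the dish is against the back wall. I'll back straight off and lift.

```bash
python3 -m pendant '[0,0,0,-0.004,0,0,0.024, 0,0,0,-0.01,0,0,0.024, 0,0,0,-0.02,0.001,0,0.024, 0,0,0,-0.025,0.001,0.03,0.024, 0,0,0,-0.03,0.001,0.07,0.024]'
python3 -m pendant '[0,0,0,0,0,0.04,0.024, 0,0,0,0,0,0.08,0.024, 0,0,0,0,0,0.08,0.024]'
python3 - <<'E'
from h import *
p=get_image("wrist");cv2.imwrite(f"pics/wrist10.png",p["frame"][:,:,::-1])
for r in cut_out("dish",p):
    P=np.argwhere(r["region"])[:,::-1]; W=np.array([at(p,q,.015) for q in P]).astype(np.float32)
    print(r["confidence"],r["pixel"],cv2.minAreaRect(W*1000))
E
```

```text
time: 13.45
position: [0.6038, -0.0839, 0.078]
ee_rot: [1.0, -0.022, -0.002, -0.0]
contact_force: [0.1, -0.1, -0.3]
finger_gap: 0.266
gripper_force: 0.0
time: 13.75
position: [0.6082, -0.0849, 0.1643]
ee_rot: [1.0, -0.022, 0.004, 0.001]
contact_force: [0.3, -0.9, 0.1]
finger_gap: 0.256
gripper_force: 0.0
0.8 [142.6, 299.7] ((466.1118469238281, 161.25279235839844), (30.541494369506836, 49.780029296875), 87.4708023071289)
0.68 [326.8, 122.4] ((677.9996948242188, -86.16880798339844), (59.56316375732422, 59.106689453125), 71.63720703125)
0.22 [535.1, 74.0] ((723.0674438476562, -316.8498840332031), (44.40411376953125, 85.50653839111328), 10.31549072265625)
```

View pics/wrist10.png

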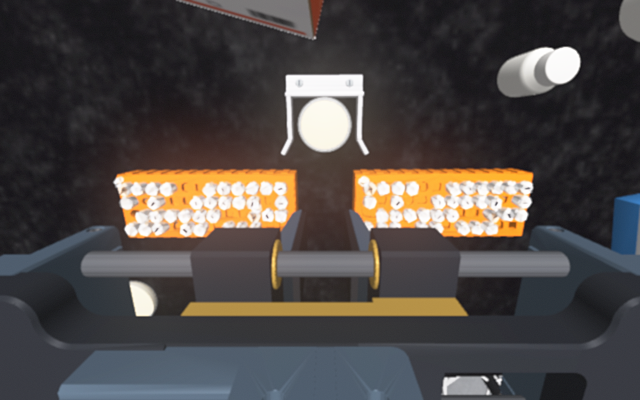

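The dish, at about pixel (326,122), sits against the stop's back wall and is centred between the side walls. The fingers are clear of everything, so I'm handing in.

```bash
python3 -c "
from bench import *
print(finish_job())"
```

```text
the job is handed in; nothing more can be done
None
```

I pushed the dish flat through the gap and home against the stop's back wall, with about 8 N at most in the force readings, and handed the job in at about 14 s; no verdict was returned.

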